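# Close the packed carton and swap it with the pipe tray

## Task

The packed carton and the pipe tray stand in each other's places along the bench's back rail. Fold the carton's two raised flaps down flat to close it, and make carton and tray change places by sliding them over the bench, never lifting or tipping them: each must finish where the other stood, square and close up against the rail. Keep the pipes in the tray and leave the mug, the tub and the hammer alone.

Things in the scene. Friction and masses are not known exactly. Their poses are not given: they have to be found in the camera images.
- rail: Fixed wooden back rail on the bench: an upright board 760 mm long, 18 mm thick, 45 mm high, with a return piece 18 mm thick, 75 mm long towards the robot and 45 mm high at each end. Origin: on the bench, at the foot of its front face, middle of its length. x points away from the robot (square to the board), y along it to the left, z up. It is turned by up to 0.1 rad; the bench in front of it is flat and free.
- place_left (a point): Middle of the left place, on the bench: 165 mm left of the rail's middle and 66 mm in front of its face. The carton or the tray starts within 12 mm of it.
- place_right (a point): Middle of the right place, likewise 165 mm to the right. The other of the two starts within 12 mm of it.
- carton: Loose cardboard carton, 0.4 to 0.9 kg, 120 x 120 mm, 80 mm high (84 with flaps shut). Origin: middle of its underside; x away from the robot, y left, nearly parallel to the rail's axes. The flaps on its front and back rims are already tucked in; those on the left (+y) and right (-y) rims stand up. It slides under less than 10 N; it stands 3 to 11 mm off the rail, 135 mm from the return piece, 180 mm from the tray.
- flap_left (a joint): Angle of the carton's left flap, rad: 0 = shut flat, 1.57 = upright, more = leaning outwards (at most 2.2). Hinge: along the carton's x on its left rim, at y = +60 mm, z = 80 mm in the carton's frame. The flap is 59 mm long from hinge to free edge, 117 mm wide, 4 mm thick; shut, it reaches to the middle of the carton. Its crease stays wherever it is left and needs under 1 N at the free edge. Starts between 1.25 and 1.75.
- flap_right (a joint): The same for the right flap, hinge at y = -60 mm, z = 80 mm; 0 = shut flat, it grows as the flap opens to the right.
- flap_left_edge (a point): Middle of the left flap's free edge.
- flap_right_edge (a point): Middle of the right flap's free edge.
- tray: Loose open plywood tray, 0.3 to 0.7 kg, 120 mm deep (x), 180 mm long (y), walls 9 mm thick and 42 mm high, floor 6 mm. Origin: middle of its underside; x away from the robot, y left, nearly parallel to the rail's axes. A 6 mm partition along y, 36 mm high, centred at x = -2 mm, leaves an empty front lane (x -51 to -5 mm, 162 mm long) and a rear lane with two pipes. It slides under less than 10 N.
- pipe1_mid (a point): Middle of the longer metal organ pipe lying loose along y in the tray's rear lane: 147 mm long, 23 mm diameter, with a tapering foot at its right end.
- pipe2_mid (a point): Middle of the shorter one, 134 mm long, 20 mm diameter.
- mug: Bystander: clay-brown mug, 80 mm across, 95 mm high, at the left in front of the rail's end. Origin: middle of its underside.
- tub: Bystander: open white plastic tub, 86 mm across, 85 mm high, behind the rail. Origin: middle of its underside.
- hammer: Bystander: hammer, 260 mm long, lying on the grey felt mat (4 mm thick) at the right.
There are look-alikes about, which are no part of the job. What is shaped like the part that bears pipe2_mid but turquoise is not meant.

How it is judged:
By the outcome, as a careful person would: the job done as asked, in the order asked, and still so for the second after the job is handed in, with the robot touching nothing.
It also fails if it takes over 72 s, if anything falls off the work surface, if the arm or the gripper's body presses on something with over 40 N, if the wrist force passes 120 N, or if a joint passes its speed limit or range.

## Robot

A 6-joint arm with a two-finger parallel gripper is mounted at the origin on the work surface. World frame = base frame: x ahead of the robot, y to its left, z up, the work surface at z = 0. Lengths are in m, angles in rad, forces in N, time in s.
With the tool pointing down it reaches from about 0.425 to 0.95 m from the base axis. Payload 3.5 kg.
Tool frame: the origin (TCP) lies midway between the tips of the shut fingers; the grasp point (between the pads) lies 19 mm behind it (ctrl.tcp_to_grasp is the distance from the TCP to the grasp point, in m); z points along the fingers, x is the direction in which the jaws open and shut, and the axes are right-handed (so a half turn about z gives the same grasp; the last joint's range is limited). The gripper opens to 85 mm and grips with 20 to 120 N. Pads are 22 mm wide; open, the fingers measure 114 mm over their backs; the gripper's body (76 mm by 85 mm) begins 54 mm behind the grasp point. The pads swing forward as they close: fully open they stand 13 mm farther back than shut.
Start: joints at [-1.277, 0.286, 1.577, -0, 1.279, -0.15], TCP at [0.29, -0.61, 0.231] pointing down, gripper open.
Joint ranges: [-2.77, 2.77], [-0.9, 2.22], [0.21, 2.48], [-1.53, 4.67], [0.24, 2.81], [-2.84, 2.84]. Speed limits (rad/s): [2.79, 2.79, 3.14, 3.14, 3.14, 3.14].

## Interface

Orientations are given as a unit quaternion [x, y, z, w].
In Python, from plant import ctrl, cams, workorder, spotter gives the robot as it stands. The module is installed in compiled form; this text tells all that it offers.
- The arm moves only by the tool send_rows, never from a script. Its argument "motion" is one flat list of numbers, 5 for each row, row after row: the shift along the tool's x, y, z in cm, then the turn about the tool's z in rad, then the finger opening in cm, from 0 to 8.54. In form: [tx, ty, tz, spin, gripper, tx, ty, tz, spin, gripper, ...]. A call has 1 to 12 rows; each row shifts and turns the pose as measured when the row begins, along the tool's axes as they then stand; what a row does not reach is not made up. A row lasts 1/10 s, in which the tool goes at most 50 mm and 8.59 degrees, less where a joint would pass 70% of its speed; a pose out of reach is approached as far as the arm can. A call is refused whole if a number of a shift passes 5 or a number of a turn 0.15, either way. A call with a gripper value outside its range is refused whole. The fingers move at their own pace and stop on an object; "grip_force" is the grip in N (left out, the last holds). Time passes only in rows, so rows that do not move let the fingers close. It gives the time, the measured TCP pose, the force and the opening at its end, in the units of the state.
- ctrl.get_state(): the state, without advancing time (a new reading comes with each control period).
- cams.read_camera(name): name is "side" or "top"; returns (picture, depth): 384x512x3 uint8, red, green, blue; 384x512 float32, m along the optical axis (not along the pixel's ray), 0 where there is no reading.
- cams.camera_params(name): a dict with "fx", "fy", "cx", "cy" (pixels), "xyz" and "attitude" of the camera in the world. Camera axes: x right, y down, z forward; pixel columns grow to the right and rows downward; lengths in m; the calibration is good to about 2 mm. A picture is of the moment at which its call begins. camera_params takes no time and is no camera call.
- workorder.sign_off(): hands the job in, once; it reports no verdict.
Trained networks look in the newest picture that a camera, given by its name, has taken for a name from the list of things; names that differ only in an ending like _2 or _b are one class to them, and where a whole thing is asked for, a point or a joint stands for the part that bears it (a point fixed in the world has none). Each returns a list of dicts, best first, with "conf" (0 to 1); they miss things now and then, are a little off and sometimes report something else, mostly with a low value. They report only what shows in the picture. A call takes as long as a camera call. They do not tell look-alikes from the thing itself.
- spotter.trace(target, camera): "mask" (384x512 bool, what is visible of it) and "bbox" ([left, top, width, height] in pixels, round what is visible of it).
The state is a dict: "time": time; "qpos": joint angles; "dq": joint speeds; "joint_efforts": joint torques, N m; "eef_pos": TCP position; "tcp_rot": TCP orientation; "contact_force": force on the tool from outside, world axes, zero at the start; "wrist_torque": the same for the moment, N m; "opening": opening from 0.0 (shut) to 1.0 (fully open).
Only numpy, scipy, OpenCV 4.12 (cv2) and the standard library are available. Lean on these libraries where they do the work, as an engineer would, in place of code of your own. Each camera call takes 0.05 s, during which the arm holds its last target.

## Working session

There is one attempt and no reset: what is moved stays moved. The work goes in short steps, Python scripts to look and compute and a tool call to move; the robot and the scene stay as the last step left them, time stands still between calls to the robot, and variables do not carry over. Pictures are saved under pics/ and viewed, and the job is handed in when it is done.

Besides the shell and the picture viewer there is one more tool, called after "Call:" by a JSON object that holds its "fn" and its "kwargs", one argument or row to a line. send_rows: Moves the arm, as the interface text tells. Its arguments: {"type":"object","properties":{"motion":{"type":"array","items":{"type":"number"}},"grip_force":{"type":"number"}},"required":["motion"]}

```bash
mkdir -p pics; cat > h.py <<'E'
import numpy as np, cv2
from scipy.spatial.transform import Rotation as R
from plant import ctrl,cams,workorder,spotter
def K(n):
    p=cams.camera_params(n); return p
def rot(a):
    a=np.array(a); return R.from_quat(a).as_matrix() if a.size==4 else a.reshape(3,3)
def cloud(n,d):
    p=K(n); v,u=np.mgrid[0:d.shape[0],0:d.shape[1]]
    c=np.stack([(u-p['cx'])/p['fx']*d,(v-p['cy'])/p['fy']*d,d],-1)
    return c@rot(p['attitude']).T+np.array(p['xyz'])
def proj(n,P):
    p=K(n); c=(np.atleast_2d(P)-np.array(p['xyz']))@rot(p['attitude'])
    return np.stack([c[:,0]/c[:,2]*p['fx']+p['cx'],c[:,1]/c[:,2]*p['fy']+p['cy']],-1)
def save(n,img): cv2.imwrite('pics/'+n+'.png',img[...,::-1])
E
python3 - <<'E'
from h import *
for n in('side','top'):
    print(K(n)); im,d=cams.read_camera(n); np.savez(n+'0',im=im,d=d); save(n+'0',im)
s=ctrl.get_state(); print(s); print(ctrl.tcp_to_grasp)
E
```

```text
{'fx': 376.41059577547213, 'fy': 376.41059577547213, 'cx': 252.74371582685004, 'cy': 199.86004239453783, 'xyz': array([0.39807557, 0.75859446, 0.91622794]), 'attitude': array([-0.08808845,  0.9214708 , -0.3765903 ,  0.03621788])}
{'fx': 355.09080281220287, 'fy': 355.09080281220287, 'cx': 253.46936699576298, 'cy': 189.85350804114586, 'xyz': array([ 0.49034366, -0.03143457,  1.17552387]), 'attitude': array([-0.70362239,  0.70950595, -0.03504111,  0.0169987 ])}
{'time': 0.1, 'qpos': array([-1.27699675e+00,  2.87111921e-01,  1.57807748e+00, -2.50214469e-05,
        1.27863160e+00, -1.49968251e-01]), 'dq': array([ 0.00089568, -0.00078499, -0.00187414,  0.00038224,  0.00149462,
        0.00374063]), 'joint_efforts': array([ 5.70030909e-05, -4.07299376e+01, -2.93698794e+01, -2.01955791e-04,
        3.41355037e-03, -1.38531448e-05]), 'eef_pos': array([ 0.28966652, -0.60899811,  0.2300369 ]), 'tcp_rot': array([ 8.45384570e-01, -5.34156988e-01, -8.50251788e-04, -7.20139681e-04]), 'contact_force': array([ 0.19781894, -0.30872713, -0.26998948]), 'wrist_torque': array([ 0.02567938, -0.01929246,  0.00944573]), 'opening': 0.9979406606016431}
0.0187
```

View pics/top0.png

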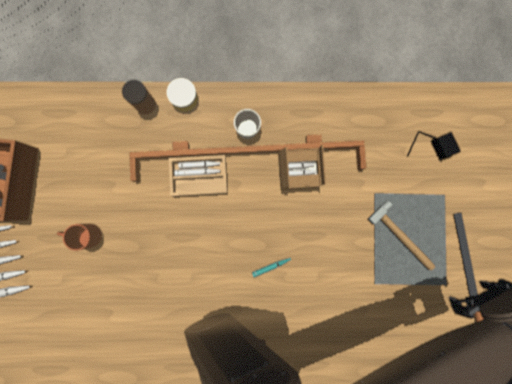

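View pics/side0.png

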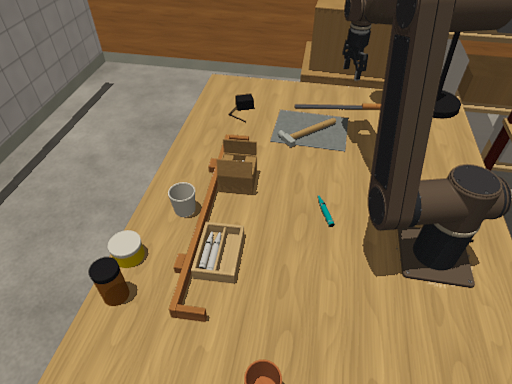

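The top picture shows the tray at about (199,177) and the carton at (301,169), with its flaps up. The rail runs from (130,155) to (365,145), and the mug is at (80,237). The turquoise pipe at (270,267) is a look-alike; the real pipes lie in the tray at about (197,168). Next I measure poses.

```bash
python3 - <<'E'
from h import *
f=np.load('top0.npz'); d=f['d']; P=cloud('top',d)
for t in ['rail','tray','carton','flap_left','flap_right','pipe1_mid','pipe2_mid','mug']:
    for c in spotter.trace(t,'top')[:3]:
        m=c['mask']; q=P[m]; q=q[q[:,2]>-.05]
        print(t,round(c['conf'],2),c['bbox'],m.sum(),q.min(0).round(3),q.max(0).round(3),np.median(q,0).round(3))
        if c['conf']>.3: np.save('m_'+t,m) if c is spotter else None
np.save('P',P)
# height map
x0,x1,y0,y1=.45,.9,-.5,.5
print('bench z', np.median(P[220:250,120:240,2]))
im=f['im'][110:290,40:400]; save('top0c',cv2.resize(im,(800,400),interpolation=cv2.INTER_CUBIC))
E
```

```text
tray 0.76 [170.3, 153.6, 57.2, 44.8] 1736 [ 0.49  -0.031 -0.007] [0.695 0.218 1.176] [0.611 0.117 0.01 ]
tray 0.72 [281.0, 149.7, 10.1, 35.3] 295 [ 0.49  -0.173  0.033] [ 0.693 -0.031  1.176] [ 0.642 -0.152  0.115]
carton 0.59 [279.1, 141.1, 46.3, 52.6] 1858 [ 0.49  -0.301 -0.004] [ 0.718 -0.031  1.176] [ 0.64  -0.211  0.076]
flap_left 0.9 [280.3, 147.4, 9.8, 35.7] 290 [ 0.49  -0.161  0.076] [ 0.695 -0.031  1.176] [ 0.64  -0.152  0.114]
flap_right 0.69 [319.9, 147.6, 4.3, 37.4] 168 [ 0.49  -0.27   0.074] [ 0.7   -0.031  1.176] [ 0.645 -0.266  0.12 ]
flap_right 0.44 [280.2, 144.9, 8.2, 42.7] 300 [ 0.49  -0.163  0.08 ] [ 0.693 -0.031  1.176] [ 0.635 -0.152  0.116]
pipe1_mid 0.66 [174.7, 165.4, 41.1, 14.4] 328 [0.62  0.054 0.002] [0.654 0.193 0.039] [0.638 0.13  0.025]
pipe2_mid 0.57 [253.4, 255.0, 34.1, 21.7] 207 [ 0.298 -0.175  0.005] [ 0.353 -0.054  0.026] [ 0.326 -0.112  0.018]
pipe2_mid 0.48 [179.5, 160.9, 39.9, 8.9] 236 [0.651 0.054 0.003] [0.677 0.181 0.033] [0.661 0.116 0.022]
mug 0.84 [57.0, 224.7, 44.8, 25.2] 846 [ 0.389 -0.031 -0.001] [0.49  0.542 1.176] [0.434 0.49  0.05 ]
bench z -0.000647589852350472
```

View pics/top0c.png

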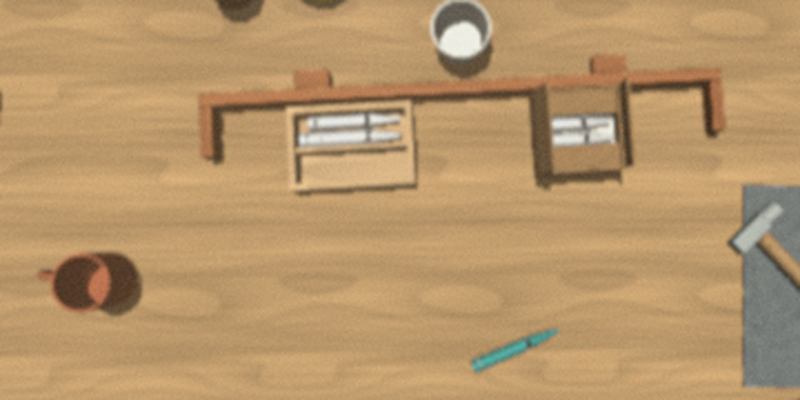

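```bash
python3 - <<'E'
from h import *
f=np.load('top0.npz'); d=f['d']; P=np.load('P.npy'); im=f['im']
hsv=cv2.cvtColor(im,cv2.COLOR_RGB2HSV)
v,u=np.mgrid[0:384,0:512]
M=(abs(P[...,2]-.045)<.006)&(u>125)&(u<372)&(v>135)&(v<190)
# per column: rail top points x range
red=(hsv[...,0]<12)&(hsv[...,1]>120)
print(hsv[150,150],hsv[152,260],hsv[150,200],hsv[180,172])
A=[]
for c in range(132,366,6):
    r=np.where(M[:,c]&red[:,c])[0]
    if len(r): q=P[r,c]; print(c,r.min(),r.max(),len(r),'y%.3f x %.4f..%.4f z %.3f'%(q[0,1],q[:,0].min(),q[:,0].max(),np.median(q[:,2])))
# tray walls
for name,zr,box in [('tray',(.033,.055),(160,235,148,202)),]:
    m=(P[...,2]>zr[0])&(P[...,2]<zr[1])&(u>box[0])&(u<box[1])&(v>box[2])&(v<box[3])&~red
    q=P[m][:,:2].astype(np.float32); print(cv2.minAreaRect(q),len(q))
m=(P[...,2]>.07)&(P[...,2]<.16)&(u>270)&(u<335)&(v>130)&(v<200)
q=P[m]; print('carton hi',q.min(0),q.max(0),len(q))
for lo,hi in [(.075,.09),(.09,.11),(.11,.125),(.125,.145)]:
    for s,mm in(('L',u<300),('R',u>300)):
        k=m&mm&(P[...,2]>lo)&(P[...,2]<hi); 
        if k.sum(): q=P[k]; print(lo,s,k.sum(),'y',np.percentile(q[:,1],[5,50,95]).round(4),'x',np.percentile(q[:,0],[2,98]).round(4))
E
```

```text
[ 17 117 183] [ 17 117  83] [ 12 136 186] [ 18 101 167]
132 176 176 1 y0.326 x 0.6209..0.6209 z 0.042
270 148 148 1 y-0.115 x 0.7078..0.7078 z 0.049
336 146 146 1 y-0.330 x 0.7147..0.7147 z 0.042
348 145 145 1 y-0.368 x 0.7169..0.7169 z 0.047
((0.634560227394104, 0.11846721172332764), (0.23487140238285065, 0.14537307620048523), 89.7065200805664) 1000
carton hi [ 0.57884978 -0.27116464  0.0700435 ] [ 0.70215005 -0.14039768  0.14182109] 1313
0.075 L 223 y [-0.2018 -0.1806 -0.1429] x [0.5792 0.6986]
0.075 R 368 y [-0.2675 -0.2422 -0.2116] x [0.583  0.7015]
0.09 L 90 y [-0.1522 -0.1476 -0.1447] x [0.581 0.693]
0.09 R 48 y [-0.2698 -0.2662 -0.2633] x [0.5864 0.6984]
0.11 L 73 y [-0.1565 -0.1519 -0.1492] x [0.5806 0.6929]
0.11 R 35 y [-0.2685 -0.2657 -0.2627] x [0.5896 0.699 ]
0.125 L 112 y [-0.163  -0.158  -0.1534] x [0.5818 0.693 ]
0.125 R 88 y [-0.2701 -0.2661 -0.2622] x [0.5878 0.6993]
```

```bash
python3 - <<'E'
from h import *
f=np.load('side0.npz'); d=f['d'];P=cloud('side',d); im=f['im']
np.save('Ps',P)
for t in ['rail','tray','carton','flap_left','flap_right','pipe1_mid','pipe2_mid']:
    for c in spotter.trace(t,'side')[:2]:
        m=c['mask']; q=P[m&(d>0)]
        print(t,round(c['conf'],2),c['bbox'],m.sum(),np.percentile(q,5,0).round(3),np.percentile(q,95,0).round(3),np.median(q,0).round(3))
save('side0c',cv2.resize(im[120:330,150:280],(496,800)[:2] if 0 else (370,598),interpolation=cv2.INTER_CUBIC))
E
```

```text
rail 0.97 [166.4, 131.2, 81.1, 191.4] 2286 [ 0.623 -0.333  0.004] [0.735 0.336 0.047] [0.696 0.178 0.042]
tray 0.76 [192.4, 219.3, 50.4, 65.5] 2125 [0.564 0.036 0.003] [0.679 0.211 0.043] [0.614 0.129 0.022]
carton 0.9 [214.7, 138.9, 42.8, 58.9] 1941 [ 0.582 -0.268  0.012] [ 0.691 -0.143  0.135] [ 0.635 -0.153  0.083]
carton 0.42 [167.5, 132.9, 81.5, 190.9] 2296 [ 0.623 -0.402  0.002] [0.733 0.336 0.047] [0.696 0.182 0.042]
flap_right 0.94 [223.3, 140.3, 32.8, 14.7] 434 [ 0.595 -0.27   0.083] [ 0.692 -0.26   0.138] [ 0.644 -0.265  0.111]
flap_right 0.22 [169.8, 134.4, 79.1, 188.3] 2291 [ 0.622 -0.336  0.004] [0.735 0.336 0.047] [0.696 0.181 0.042]
pipe1_mid 0.61 [205.8, 230.9, 17.5, 41.5] 257 [0.626 0.061 0.019] [0.646 0.187 0.031] [0.636 0.134 0.027]
pipe1_mid 0.2 [169.4, 135.6, 79.0, 185.1] 1870 [ 0.627 -0.244  0.011] [0.731 0.336 0.047] [0.695 0.19  0.042]
pipe2_mid 0.47 [194.8, 234.9, 15.8, 37.6] 254 [0.651 0.072 0.006] [0.671 0.184 0.027] [0.659 0.133 0.023]
pipe2_mid 0.44 [319.0, 194.6, 17.1, 31.0] 198 [ 0.299 -0.153  0.002] [ 0.347 -0.054  0.021] [ 0.322 -0.097  0.017]
```

View pics/side0c.png

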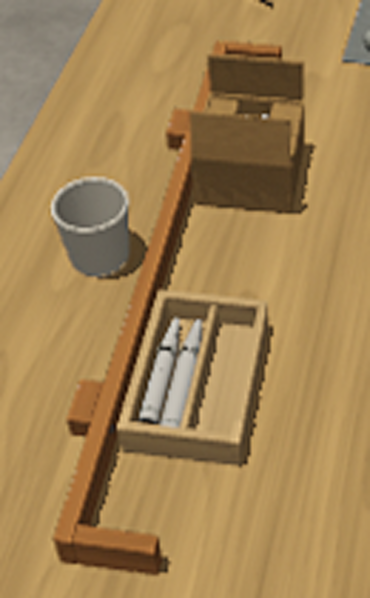

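```bash
cat > fit.py <<'E'
from h import *
def rail_fit(P,d,tag):
    q=P[d>0]; 
    q=q[(q[:,0]>.55)&(q[:,0]<.78)&(abs(q[:,1])<.36)]
    # top strip
    a,b=0.04,0.69
    for it in range(6):
        r=q[:,0]-(a*q[:,1]+b)
        k=(q[:,2]>.041)&(q[:,2]<.052)&(r>-.004 if it>2 else r>-.03)&(r<.022 if it>2 else r<.03)&(abs(q[:,1])<.33)
        t=q[k]; r2=t[:,0]-(a*t[:,1])
        # y-binned: lower and upper edges
        A=np.polyfit(t[:,1],t[:,0],1); a=A[0]; b=A[1]-.009
    print(tag,'top strip slope %.4f centre-b %.4f face b %.4f n %d'%(A[0],A[1],b,k.sum()))
    r=q[:,0]-(a*q[:,1]+b)
    k=(q[:,2]>.012)&(q[:,2]<.036)&(abs(r)<.006)
    if k.sum()>30:
        B=np.polyfit(q[k,1],q[k,0],1); print(tag,'front face slope %.4f b %.4f n %d std %.4f'%(B[0],B[1],k.sum(),np.std(q[k,0]-np.polyval(B,q[k,1]))))
E
python3 - <<'E'
from fit import *
Pt=np.load('P.npy');dt=np.load('top0.npz')['d'];Ps=np.load('Ps.npy');ds=np.load('side0.npz')['d']
rail_fit(Pt,dt,'top');rail_fit(Ps,ds,'side')
# returns inner faces
for P,d,t in((Pt,dt,'top'),(Ps,ds,'side')):
    for s in(1,-1):
        k=(d>0)&(P[...,2]>.04)&(P[...,2]<.052)&(abs(P[...,1]*s-.38)<.04)&(P[...,0]>.62)&(P[...,0]<.675+.03*(s<0))
        q=P[k]; 
        if len(q): print(t,s,len(q),np.percentile(q[:,1],[2,50,98]).round(4),np.percentile(q[:,0],[0,50,100]).round(4))
    # carton walls: left face y, front face
    k=(d>0)&(P[...,2]>.01)&(P[...,2]<.07)&(P[...,0]>.57)&(P[...,0]<.71)&(P[...,1]>-.16)&(P[...,1]<-.12)
    q=P[k]
    if len(q)>20: B=np.polyfit(q[:,0],q[:,1],1);print(t,'carton left face y at x=.64: %.4f slope %.4f n%d'%(np.polyval(B,.64),B[0],len(q)), q[:,0].min(),q[:,0].max())
    k=(d>0)&(P[...,2]>.01)&(P[...,2]<.036)&(P[...,0]>.55)&(P[...,0]<.70)&(P[...,1]>.205)&(P[...,1]<.235)
    q=P[k]
    if len(q)>20: B=np.polyfit(q[:,0],q[:,1],1);print(t,'tray left face y at x=.63: %.4f slope %.4f n%d'%(np.polyval(B,.63),B[0],len(q)), q[:,0].min(),q[:,0].max())
    # tray rim
    k=(d>0)&(P[...,2]>.037)&(P[...,2]<.048)&(P[...,0]>.55)&(P[...,0]<.685)&(P[...,1]>.02)&(P[...,1]<.23)
    q=P[k]; r=cv2.minAreaRect(q[q[:,0]<.045*q[:,1]+.684][:,:2].astype(np.float32)); print(t,'tray rim',r)
    k=(d>0)&(P[...,2]>.075)&(P[...,2]<.084)&(P[...,0]>.55)&(P[...,0]<.715)&(P[...,1]>-.29)&(P[...,1]<-.12)
    q=P[k]; r=cv2.minAreaRect(q[:,:2].astype(np.float32)); print(t,'carton rim',r)
E
```

```text
top top strip slope -0.0491 centre-b 0.7066 face b 0.6976 n 1049
top front face slope -0.0487 b 0.6980 n 221 std 0.0009
side top strip slope -0.0527 centre-b 0.7065 face b 0.6975 n 888
side front face slope -0.0505 b 0.6979 n 296 std 0.0009
top -1 83 [-0.4199 -0.4133 -0.4055] [0.6442 0.675  0.7046]
top carton left face y at x=.64: -0.1452 slope 0.1353 n83 0.5769130685938777 0.7089682975513613
top tray rim ((0.6242741942405701, 0.11863385140895844), (0.12017668038606644, 0.17993037402629852), 2.795130491256714)
top carton rim ((0.640171468257904, -0.20528393983840942), (0.12014707177877426, 0.12443286925554276), 3.3867733478546143)
side -1 46 [-0.4194 -0.4111 -0.4015] [0.642  0.6711 0.7039]
side carton left face y at x=.64: -0.1458 slope 0.0733 n488 0.5767124736127536 0.7097453304056782
side tray left face y at x=.63: 0.2108 slope 0.0731 n247 0.5600201263923246 0.6885295235682652
side tray rim ((0.6235677003860474, 0.12011463940143585), (0.12067720293998718, 0.1841442734003067), 2.649829864501953)
side carton rim ((0.6405813694000244, -0.2054128348827362), (0.12057909369468689, 0.13126322627067566), 3.7515676021575928)
```

Rail: face x ≈ 0.698 − 0.05·y and yaw 0.05, with the origin near (0.700, −0.0405). In the rail frame, the tray centre measures (−68, +163) mm and the carton centre (−68, −162) mm. Both agree with the text. I turn the tool's x onto the rail's x, so tool y points right, and shut the fingers.

Call:
{"fn": "send_rows", "kwargs": {
  "motion": [0,0,0,-0.147,0,0,0,0,-0.147,0,0,0,0,-0.147,0,0,0,0,-0.147,0,0,0,0,-0.147,0,0,0,0,-0.147,0,0,0,0,-0.147,0,0,0,0,-0.147,0],
  "grip_force": 30
}}

```text
time: 1.65
eef_pos: [0.2899, -0.6096, 0.2315]
tcp_rot: [0.999, 0.038, 0.0, 0.0]
contact_force: [0.5, -0.5, -0.2]
opening: 0.003
```

Call:
{"fn": "send_rows", "kwargs": {
  "motion": [3,-3.8,0,0.026,0,3,-3.8,0,0,0,3,-3.8,0,0,0,3,-3.8,0,0,0,3,-3.8,0,0,0,3,-3.8,0,0,0,3,-3.8,0,0,0,3,-3.8,0,0,0,3,-3.8,0,0,0,3,-3.8,0,0,0,3,-3.8,0,0,0,3,-3.8,0,0,0]
}}

```text
time: 2.85
eef_pos: [0.6335, -0.1266, 0.2325]
tcp_rot: [1.0, 0.02, 0.002, 0.003]
contact_force: [0.5, -0.6, -0.2]
opening: -0.001
```

```bash
cat > st.py <<'E'
from h import *
O=np.array([.700,-.0405]);th=.05
def torail(p):
    d=np.asarray(p)[...,:2]-O; c,s=np.cos(th),np.sin(th)
    return np.stack([c*d[...,0]+s*d[...,1],-s*d[...,0]+c*d[...,1]],-1)
def st():
    s=ctrl.get_state(); q=s['tcp_rot']; M=R.from_quat(q).as_matrix()
    print('t%.2f rail(mm)'%s['time'],(torail(s['eef_pos'])*1e3).round(1),'z %.1f'%(s['eef_pos'][2]*1e3),'phi-th %.4f'%(np.arctan2(M[1,0],M[0,0])-th),'tilt',M[:2,2].round(4),'F',s['contact_force'].round(1),'op',round(s['opening'],3))
if __name__=='__main__': st()
E
python3 st.py
```

```text
t2.85 rail(mm) [-70.8 -82.7] z 232.5 phi-th -0.0098 tilt [ 0.005  -0.0065] F [ 0.5 -0.6 -0.2] op -0.001
```

Call:
{"fn": "send_rows", "kwargs": {
  "motion": [0,-3.5,0,-0.01,0,0,0,3.5,0,0,0,0,4,0,0,0,0,3,0,0,0,0,0,0,0]
}}

```text
time: 3.35
eef_pos: [0.6383, -0.0829, 0.1275]
tcp_rot: [0.999, 0.031, 0.006, 0.004]
contact_force: [-0.8, 0.1, -0.6]
opening: -0.003
```

```bash
python3 st.py; python3 - <<'E'
from h import *
im,d=cams.read_camera('side'); save('s1',cv2.resize(im[90:290,150:350],(600,600),interpolation=cv2.INTER_CUBIC))
E
```

```text
t3.35 rail(mm) [-63.7 -39.2] z 127.5 phi-th 0.0122 tilt [ 0.0132 -0.0069] F [-0.8  0.1 -0.6] op -0.003
```

View pics/s1.png

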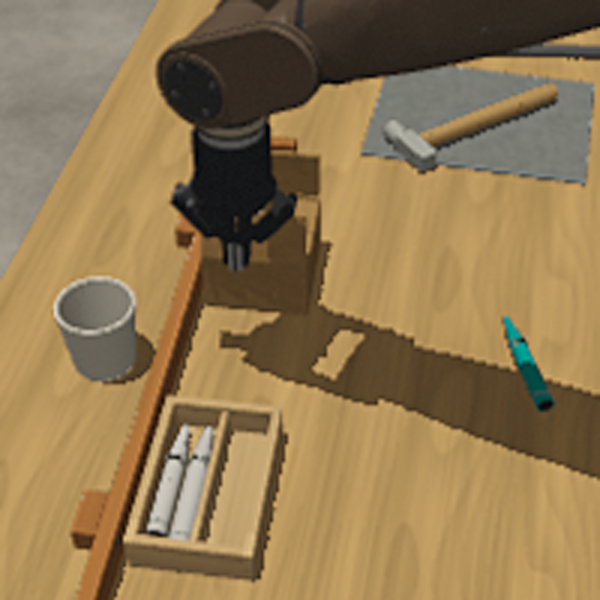

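Call:
{"fn": "send_rows", "kwargs": {
  "motion": [-0.3,2.5,0,0,0,0,2.2,0,0,0,0,1.2,0.2,0,0,0,1.3,0.3,0,0,0,1.3,0.5,0,0,0,1.1,0.7,0,0,0,0.8,0.8,0,0,0,0.4,0.7,0,0,0,0.2,0.5,0,0]
}}

```text
time: 4.3
eef_pos: [0.6511, -0.2012, 0.1043]
tcp_rot: [0.999, 0.031, 0.017, 0.007]
contact_force: [-0.1, -0.2, 0.8]
opening: 0.003
```

```bash
python3 st.py
```

```text
t4.30 rail(mm) [ -56.9 -158.1] z 104.3 phi-th 0.0131 tilt [ 0.0338 -0.0138] F [-0.1 -0.2  0.8] op 0.003
```

Call:
{"fn": "send_rows", "kwargs": {
  "motion": [0,-0.6,0.5,0,0,0,-0.3,0.6,0,0,0,0,0.4,0,0,0,0,0.3,0,0]
}}

```text
time: 4.7
eef_pos: [0.6505, -0.1905, 0.0836]
tcp_rot: [0.999, 0.032, 0.015, 0.007]
contact_force: [-4.6, -0.2, 15.5]
opening: -0.003
```

```bash
python3 st.py
```

```text
t4.70 rail(mm) [ -56.9 -147.3] z 83.6 phi-th 0.0146 tilt [ 0.0312 -0.013 ] F [-4.6 -0.2 15.5] op -0.003
```

Call:
{"fn": "send_rows", "kwargs": {
  "motion": [0,0,-1.5,0,0,-0.3,0,-4,0,0,-0.3,0,-4,0,0,-0.3,4,-1,0,0,0,4.5,0,0,0,0,4.5,0,0,0,0,1,0,-0.015,0,0,0,3,0,0,0,0,3,0,0]
}}

```text
time: 5.6
eef_pos: [0.655, -0.3339, 0.1487]
tcp_rot: [0.999, 0.043, 0.024, 0.012]
contact_force: [0.0, 0.7, -0.2]
opening: -0.001
```

```bash
python3 st.py
```

```text
t5.60 rail(mm) [ -59.6 -290.8] z 148.7 phi-th 0.0364 tilt [ 0.0488 -0.0227] F [ 0.   0.7 -0.2] op -0.001
```

Call:
{"fn": "send_rows", "kwargs": {
  "motion": [0,0,1,-0.03,0,0,0,1,0,0,0,0,0.3,0,0]
}}

```text
time: 5.9
eef_pos: [0.6544, -0.3315, 0.1208]
tcp_rot: [0.998, 0.058, 0.021, 0.01]
contact_force: [0.4, -1.3, -0.0]
opening: -0.001
```

```bash
python3 st.py; python3 -c "
from h import *
print(ctrl.get_state()['qpos'].round(4))"
```

```text
t5.90 rail(mm) [ -60.1 -288.3] z 120.8 phi-th 0.0674 tilt [ 0.0433 -0.0172] F [ 0.4 -1.3 -0. ] op -0.001
[-0.6105  0.4832  1.5281  0.0121  1.085  -0.7328]
```

Call:
{"fn": "send_rows", "kwargs": {
  "motion": [-0.4,-2,0,0.067,0,-0.4,-2.0,0,0,0,0,-1.2,0.2,0,0,0,-1.2,0.3,0,0,0,-1.2,0.5,0,0,0,-1.1,0.7,0,0,0,-0.8,0.8,0,0,0,-0.4,0.7,0,0,0,-0.2,0.6,0,0]
}}

```text
time: 6.8
eef_pos: [0.6452, -0.2283, 0.0831]
tcp_rot: [0.999, 0.024, 0.025, 0.013]
contact_force: [-7.7, -0.9, 28.1]
opening: -0.002
```

```bash
python3 st.py
```

```text
t6.80 rail(mm) [ -64.1 -184.8] z 83.1 phi-th -0.0020 tilt [ 0.0512 -0.0239] F [-7.7 -0.9 28.1] op -0.002
```

Pressed flat at z 83. I lift slightly and look.

Call:
{"fn": "send_rows", "kwargs": {
  "motion": [0,0,-1.5,0,0,0,0,-3,0,0,0,-3,-4,0,0,0,-4,-2,0,0,0,-4,0,0,0,0,-4,0,0,0]
}}

```text
time: 7.4
eef_pos: [0.6339, -0.0778, 0.1878]
tcp_rot: [0.999, 0.018, 0.026, 0.012]
contact_force: [-0.0, 0.6, -0.2]
opening: 0.002
```

```bash
python3 st.py; python3 - <<'E'
from st import *
for n in('side','top'):
    im,d=cams.read_camera(n); P=cloud(n,d)
    if n=='side': a=im[90:290,150:350]
    else: a=im[110:260,120:380]
    save(n+'2',cv2.resize(a,(600,600) if n=='side' else (780,450),interpolation=cv2.INTER_CUBIC))
    k=(d>0)&(P[...,2]>.07)&(P[...,2]<.12); r=torail(P)
    k&=(abs(r[...,0]+.068)<.08)&(abs(r[...,1]+.162)<.075)
    q=r[k]; print(n,cv2.minAreaRect((q*1000).astype(np.float32)),np.percentile(P[k][:,2],[2,25,50,75,98]).round(4))
E
```

```text
t7.40 rail(mm) [-67.9 -34. ] z 187.8 phi-th -0.0141 tilt [ 0.0525 -0.0221] F [-0.   0.6 -0.2] op 0.002
side ((-68.0614013671875, -159.9729766845703), (119.608154296875, 124.94297790527344), 0.7154898643493652) [0.071  0.0813 0.0829 0.0841 0.0865]
top ((-67.79571533203125, -163.8277587890625), (119.13238525390625, 120.56968688964844), 89.99686431884766) [0.0781 0.0817 0.0831 0.0846 0.0873]
```

View pics/side2.png

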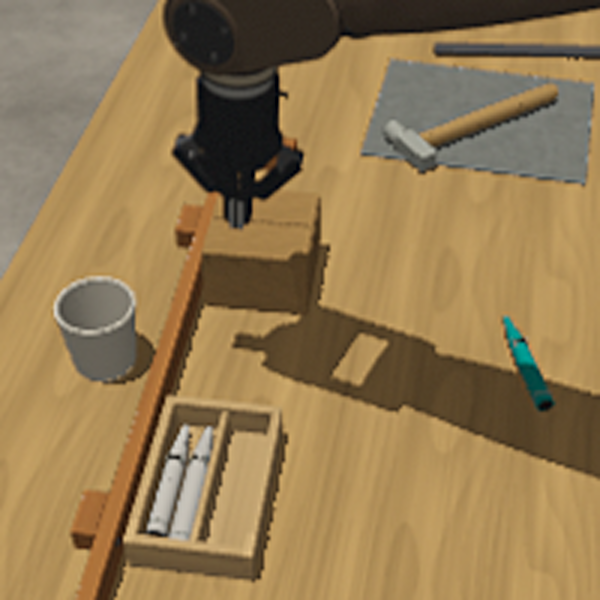

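View pics/top2.png

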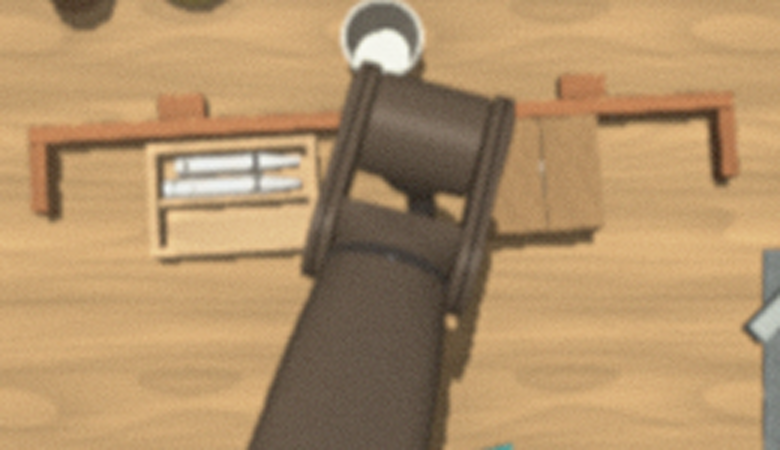

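Call:
{"fn": "send_rows", "kwargs": {
  "motion": [0,0,0,-0.144,8.5,0,0,0,-0.144,8.5,0,0,0,-0.144,8.5,0,0,0,-0.144,8.5,0,0,0,-0.144,8.5,0,0,0,-0.144,8.5,0,0,0,-0.144,8.5,0,0,0,-0.144,8.5,0,0,0,-0.144,8.5,0,0,0,-0.144,8.5,0,0,0,-0.144,8.5]
}}

```text
time: 8.6
eef_pos: [0.6333, -0.0819, 0.1842]
tcp_rot: [0.666, 0.746, 0.008, 0.024]
contact_force: [-0.3, 0.6, 0.4]
opening: 0.994
```

```bash
sed -i "s/'op',/'q',s['qpos'].round(3),'op',/" st.py; python3 st.py
```

```text
t8.60 rail(mm) [-68.6 -38.1] z 184.2 phi-th 1.6332 tilt [ 0.0468 -0.0197] F [-0.3  0.6  0.4] q [-0.285  0.222  1.743 -0.006  1.126 -1.966] op 0.994
```

Call:
{"fn": "send_rows", "kwargs": {
  "motion": [2.5,-0.4,0,0.062,8.5,3,-0.5,0,0,8.5,3,-0.5,0,0,8.5,3,-0.4,0,0,8.5,3,-0.4,0,0,8.5,2.5,-0.4,0,0,8.5,1.5,0,0,0,8.5,0,0,0,0,8.5]
}}

```text
time: 9.4
eef_pos: [0.5975, 0.0985, 0.1765]
tcp_rot: [0.692, 0.721, 0.008, 0.023]
contact_force: [-0.7, -0.5, 0.1]
opening: 0.996
```

```bash
python3 st.py
```

```text
t9.40 rail(mm) [-95.4 144. ] z 176.5 phi-th 1.5611 tilt [ 0.0444 -0.0207] F [-0.7 -0.5  0.1] q [ 0.005  0.164  1.826 -0.023  1.107 -1.597] op 0.996
```

Call:
{"fn": "send_rows", "kwargs": {
  "motion": [2.1,-0.2,2,0,6.5,0,-0.2,4,0,6.5,0.1,-0.2,4,0,6.5,0,-0.1,1.5,0,6.5,0,0,0,0,6.5]
}}

```text
time: 9.9
eef_pos: [0.6006, 0.1127, 0.0608]
tcp_rot: [0.694, 0.72, 0.01, 0.027]
contact_force: [-0.2, -0.3, 0.0]
opening: 0.759
```

```bash
python3 st.py; python3 - <<'E'
from st import *
im,d=cams.read_camera('side'); np.savez('side3',im=im,d=d)
save('side3',cv2.resize(im[170:310,150:290],(600,600),interpolation=cv2.INTER_CUBIC))
E
```

```text
t9.90 rail(mm) [-91.6 158. ] z 60.8 phi-th 1.5571 tilt [ 0.0526 -0.0232] F [-0.2 -0.3  0. ] q [ 0.03   0.318  1.878 -0.032  0.895 -1.559] op 0.759
```

View pics/side3.png

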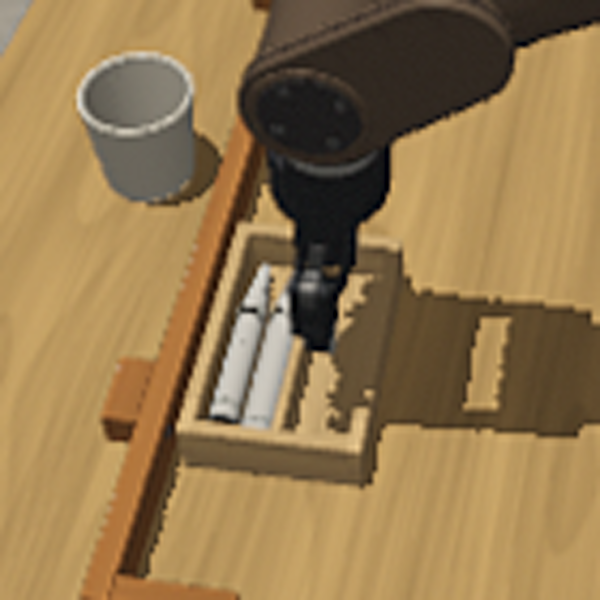

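Call:
{"fn": "send_rows", "kwargs": {
  "motion": [0.3,-0.6,0,0.01,6.5,0.2,-0.2,1.5,0,6.5,0,-0.1,1.5,0,6.5,0,-0.1,1.0,0,6.5,0,0,0.4,0,6.5]
}}

```text
time: 10.45
eef_pos: [0.5983, 0.1159, 0.0214]
tcp_rot: [0.698, 0.715, 0.015, 0.032]
contact_force: [-0.1, -0.2, -0.4]
opening: 0.76
```

```bash
python3 st.py; python3 - <<'E'
from st import *
im,d=cams.read_camera('side'); np.savez('side3',im=im,d=d)
save('side4',cv2.resize(im[170:310,150:290],(600,600),interpolation=cv2.INTER_CUBIC))
E
```

```text
t10.45 rail(mm) [-93.7 161.2] z 21.4 phi-th 1.5448 tilt [ 0.0669 -0.023 ] F [-0.1 -0.2 -0.4] q [ 0.035  0.369  1.899 -0.035  0.808 -1.537] op 0.76
```

View pics/side4.png

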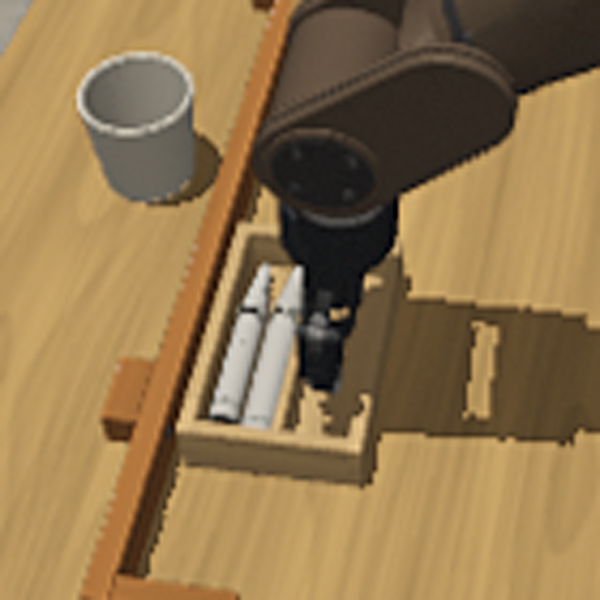

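Call:
{"fn": "send_rows", "kwargs": {
  "motion": [0,-0.8,0.3,-0.02,6.5,0,-0.8,0,0,6.5,0,-1,-0.03,0,6.5,0,-1,-0.04,0,6.5,0,-1,-0.05,0,6.5]
}}

```text
time: 11.0
eef_pos: [0.5532, 0.1137, 0.0174]
tcp_rot: [0.69, 0.723, 0.018, 0.035]
contact_force: [1.5, -0.4, -2.2]
opening: 0.764
```

```bash
python3 st.py
```

```text
t11.00 rail(mm) [-138.9  161.4] z 17.4 phi-th 1.5664 tilt [ 0.076  -0.0226] F [ 1.5 -0.4 -2.2] q [ 0.034  0.29   2.015 -0.037  0.762 -1.557] op 0.764
```

Call:
{"fn": "send_rows", "kwargs": {
  "motion": [0,-1,-0.07,0,6.5,0,-1.1,-0.07,0,6.5,0,-1.1,-0.07,0,6.5,0,-1.1,-0.07,0,6.5,0,-1.1,-0.07,0,6.5,0,-1.1,-0.07,0,6.5,0,-1.1,-0.07,0,6.5]
}}

```text
time: 11.7
eef_pos: [0.4709, 0.11, 0.0176]
tcp_rot: [0.69, 0.723, 0.019, 0.036]
contact_force: [2.9, 1.0, -0.4]
opening: 0.758
```

```bash
python3 st.py
```

```text
t11.70 rail(mm) [-221.3  161.8] z 17.6 phi-th 1.5665 tilt [ 0.0793 -0.0225] F [ 2.9  1.  -0.4] q [ 0.032  0.132  2.21  -0.038  0.722 -1.558] op 0.758
```

Call:
{"fn": "send_rows", "kwargs": {
  "motion": [0,-1,-0.07,0,6.5,0,-0.9,-0.07,0,6.5,0,-0.4,0,0,6.5,0,0,0,0,6.5]
}}

```text
time: 12.1
eef_pos: [0.4449, 0.1089, 0.0176]
tcp_rot: [0.69, 0.723, 0.02, 0.037]
contact_force: [2.2, 0.2, -1.6]
opening: 0.76
```

```bash
cat > look.py <<'E'
from st import *
import sys
tag=sys.argv[1]
def box(n,P,d,im,lo,hi,cx,cy,rx,ry):
    r=torail(P); k=(d>0)&(P[...,2]>lo)&(P[...,2]<hi)&(abs(r[...,0]-cx)<rx)&(abs(r[...,1]-cy)<ry)
    return r[k]*1000
st()
for n in('side','top'):
    im,d=cams.read_camera(n); np.savez(n+tag,im=im,d=d)
    a=im[110:350,120:380] if n=='side' else im[110:290,120:400]
    save(n+tag,cv2.resize(a,(650,600) if n=='side' else (784,504),interpolation=cv2.INTER_CUBIC))
E
python3 look.py 5
```

```text
t12.10 rail(mm) [-247.3  161.9] z 17.6 phi-th 1.5665 tilt [ 0.0802 -0.0224] F [ 2.2  0.2 -1.6] q [ 0.032  0.078  2.27  -0.038  0.715 -1.558] op 0.76
```

View pics/side5.png

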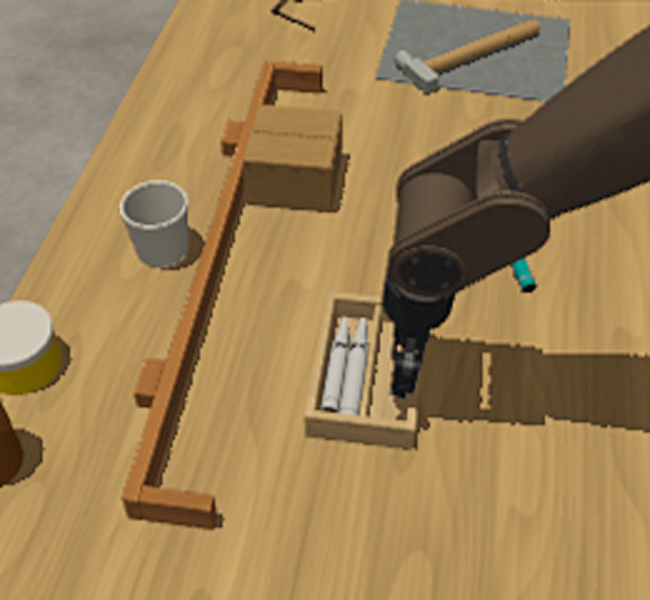

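View pics/top5.png

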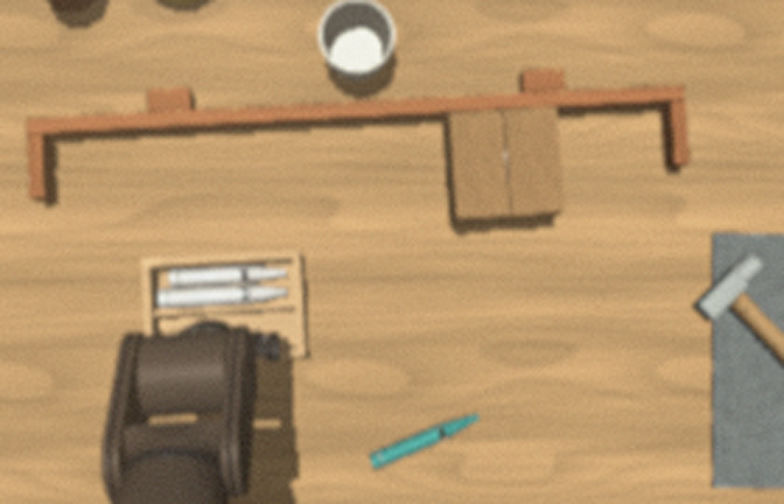

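Call:
{"fn": "send_rows", "kwargs": {
  "motion": [0,0.4,-1,0,6.5,0,0,-3,0,6.5,0,0.5,-4,0,6.5,0.5,0.5,-3,0.13,6.5,0,0,0,0.137,8.5,0,0,0,0.137,8.5,0,0,0,0.137,8.5,0,0,0,0.137,8.5,0,0,0,0.137,8.5,0,0,0,0.137,8.5,0,0,0,0.137,8.5,0,0,0,0.137,8.5]
}}

```text
time: 13.4
eef_pos: [0.446, 0.1175, 0.136]
tcp_rot: [0.985, 0.17, 0.025, 0.016]
contact_force: [-0.8, -0.5, 0.2]
opening: 0.994
```

Call:
{"fn": "send_rows", "kwargs": {
  "motion": [0,-1,0,0.137,8.5,0,-2,0,0.137,8.5,0,-2,0,0.06,8.5,0,-2,0,0,8.5,0,0,0,0,8.5]
}}

```text
time: 13.9
eef_pos: [0.4359, 0.1879, 0.1354]
tcp_rot: [1.0, -0.006, 0.023, 0.012]
contact_force: [0.1, -0.2, 0.2]
opening: 0.991
```

```bash
python3 st.py
```

```text
t13.90 rail(mm) [-252.3  241.3] z 135.4 phi-th -0.0606 tilt [ 0.0462 -0.0252] F [ 0.1 -0.2  0.2] q [ 0.211 -0.076  2.158 -0.04   1.021  0.243] op 0.991
```

```bash
python3 look.py 6; cat > box.py <<'E'
from st import *
import sys
tag=sys.argv[1]
def rect(n,lo,hi,cx,cy,rx,ry):
    f=np.load(n+tag+'.npz'); d=f['d']; P=cloud(n,d); r=torail(P)
    k=(d>0)&(P[...,2]>lo)&(P[...,2]<hi)&(abs(r[...,0]-cx)<rx)&(abs(r[...,1]-cy)<ry)
    q=(r[k]*1000).astype(np.float32); 
    if len(q)<20: return print(n,'few',len(q))
    (c,s,a)=cv2.minAreaRect(q); print(n,'c',np.round(c,1),'size',np.round(s,1),'ang',round(a,2),'n',len(q),'minmax',q.min(0).round(1),q.max(0).round(1))
E
python3 - 6 <<'E'
from box import *
for n in('side','top'): rect(n,.036,.049,-.207,.163,.09,.12)
E
```

```text
t13.90 rail(mm) [-252.3  241.3] z 135.4 phi-th -0.0606 tilt [ 0.0462 -0.0252] F [ 0.1 -0.2  0.2] q [ 0.211 -0.076  2.158 -0.04   1.021  0.243] op 0.991
side c [-210.3  163.9] size [120.  184.2] ang 0.03 n 476 minmax [-270.3   71.8] [-150.3  256. ]
top c [-209.8  163.6] size [180.7 120. ] ang 89.76 n 546 minmax [-270.1   73.1] [-149.7  254. ]
```

View pics/top6.png

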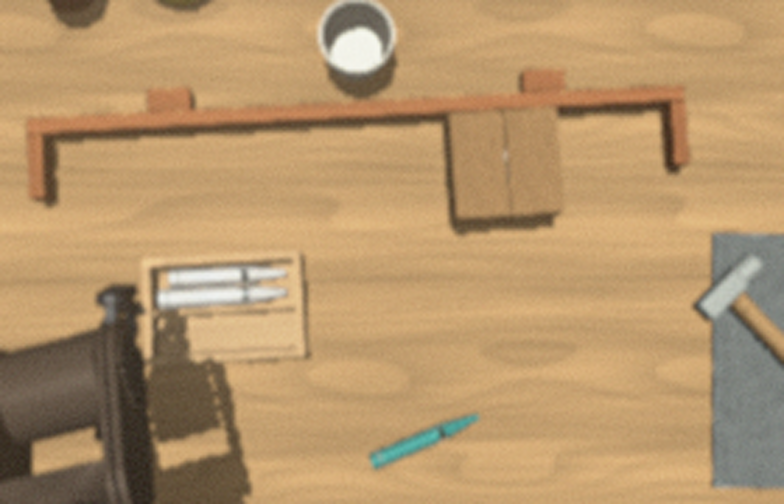

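Call:
{"fn": "send_rows", "kwargs": {
  "motion": [1.4,-1.8,0,-0.055,8.5,1.4,-1.8,0,0,8.5,1.4,-1.5,0,0,8.5,0,0,2,0,8.5,-0.2,0,3,0,8.5,-0.2,0,3,0,8.5,0,0,1,0,8.5,0,0,0,0,8.5]
}}

```text
time: 14.8
eef_pos: [0.4808, 0.2313, 0.0457]
tcp_rot: [0.999, 0.02, 0.022, 0.015]
contact_force: [0.0, -0.2, 0.7]
opening: 1.001
```

```bash
python3 st.py
```

```text
t14.80 rail(mm) [-205.4  282.4] z 45.7 phi-th -0.0097 tilt [ 0.0454 -0.0291] F [ 0.  -0.2  0.7] q [ 0.277  0.2    2.06  -0.054  0.847  0.273] op 1.001
```

Call:
{"fn": "send_rows", "kwargs": {
  "motion": [-0.4,0,1.5,-0.008,8.5,-0.1,0,1.3,0,8.5,0,0,0.7,0,8.5,0,0,0,0,8.5]
}}

```text
time: 15.2
eef_pos: [0.4811, 0.2296, 0.0137]
tcp_rot: [0.999, 0.023, 0.025, 0.014]
contact_force: [0.3, 0.2, 0.0]
opening: 0.997
```

```bash
python3 st.py
```

```text
t15.20 rail(mm) [-205.2  280.7] z 13.7 phi-th -0.0034 tilt [ 0.0515 -0.0278] F [0.3 0.2 0. ] q [ 0.274  0.254  2.07  -0.058  0.776  0.269] op 0.997
```

Call:
{"fn": "send_rows", "kwargs": {
  "motion": [-0.4,0.8,0.02,0,8.5,-0.1,0.8,0.02,0,8.5,0,1,0.03,0,8.5,0,1,0.03,0,8.5,0,1,0.03,0,8.5,0,1,0.03,0,8.5]
}}

```text
time: 15.8
eef_pos: [0.4796, 0.1709, 0.0156]
tcp_rot: [0.999, 0.023, 0.027, 0.013]
contact_force: [-0.7, 2.7, -2.3]
opening: 0.995
```

```bash
python3 st.py
```

```text
t15.80 rail(mm) [-209.5  222.2] z 15.6 phi-th -0.0030 tilt [ 0.0552 -0.0246] F [-0.7  2.7 -2.3] q [ 0.159  0.2    2.133 -0.048  0.759  0.147] op 0.995
```

Call:
{"fn": "send_rows", "kwargs": {
  "motion": [0,1.1,0.04,0,8.5,0,1.2,0.04,0,8.5,0,1.2,0.04,0,8.5,0,1.2,0.04,0,8.5,0,1.2,0.04,0,8.5,0,1.2,0.04,0,8.5,0,1.2,0.04,0,8.5,0,1.2,0.04,0,8.5,0,1.2,0.04,0,8.5,0,1,0.04,0,8.5]
}}

```text
time: 16.8
eef_pos: [0.4857, 0.0434, 0.0155]
tcp_rot: [0.999, 0.022, 0.027, 0.012]
contact_force: [-0.1, 3.7, 1.0]
opening: 0.994
```

```bash
python3 st.py
```

```text
t16.80 rail(mm) [-209.8   94.5] z 15.5 phi-th -0.0049 tilt [ 0.0555 -0.0235] F [-0.1  3.7  1. ] q [-0.11   0.153  2.189 -0.025  0.742 -0.136] op 0.994
```

Call:
{"fn": "send_rows", "kwargs": {
  "motion": [0,1.1,0.03,-0.004,8.5,0,1.2,0.03,0,8.5,0,1.2,0.03,0,8.5,0,1.2,0.03,0,8.5,0,1.2,0.03,0,8.5,0,1.2,0.03,0,8.5,0,1.2,0.03,0,8.5,0,1.2,0.03,0,8.5,0,1.2,0.03,0,8.5,0,1,0.03,0,8.5]
}}

```text
time: 17.8
eef_pos: [0.4911, -0.0838, 0.0155]
tcp_rot: [0.999, 0.024, 0.027, 0.012]
contact_force: [-0.0, 3.5, 1.3]
opening: 0.996
```

```bash
python3 look.py 7;python3 - 7 <<'E'
from box import *
for n in('side','top'): rect(n,.036,.049,-.209,-.13,.07,.12)
E
```

```text
t17.80 rail(mm) [-210.8  -32.8] z 15.5 phi-th -0.0015 tilt [ 0.054  -0.0227] F [-0.   3.5  1.3] q [-3.720e-01  1.720e-01  2.167e+00 -2.000e-03  7.450e-01 -4.190e-01] op 0.996
side c [-211.4 -120.7] size [206.6 119.6] ang 89.97 n 223 minmax [-271.3 -224. ] [-151.6  -17.4]
top c [-211.5 -137.1] size [177.9 119.8] ang 89.79 n 393 minmax [-271.6 -226.2] [-151.5  -48.3]
```

View pics/side7.png

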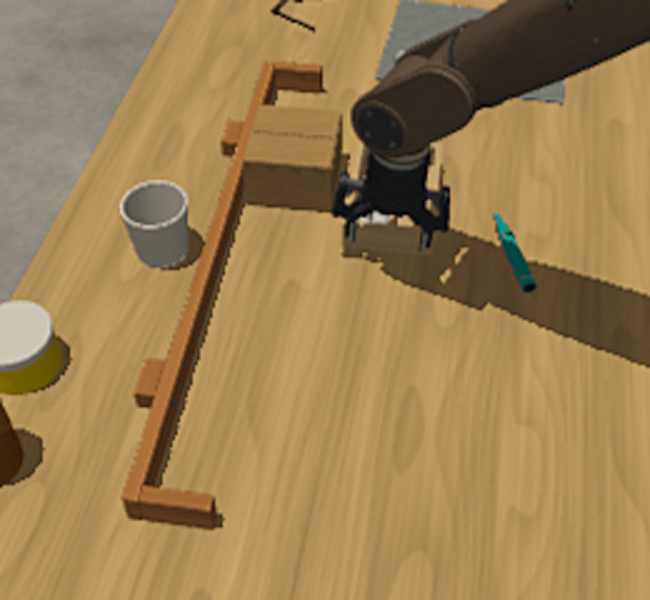

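Call:
{"fn": "send_rows", "kwargs": {
  "motion": [0,1,0.03,0,8.5,0,1,0.03,0,8.5,0,0.7,0.02,0,8.5,0,0,0,0,8.5,0,-1,0,0,8.5,0,-2,-1,0,8.5,0,-2,-4,0,8.5,0,0,-4,0,8.5,0,0,-4,0,8.5,0,0,-3,0,8.5]
}}

```text
time: 18.9
eef_pos: [0.4764, -0.0545, 0.1718]
tcp_rot: [0.999, 0.025, 0.02, 0.012]
contact_force: [0.2, -0.5, -0.2]
opening: 0.995
```

```bash
python3 look.py 8;python3 - 8 <<'E'
from box import *
for n in('side','top'): rect(n,.036,.049,-.209,-.16,.07,.11); rect(n,.07,.1,-.068,-.162,.07,.09)
E
```

```text
t18.90 rail(mm) [-224.    -2.8] z 171.8 phi-th 0.0003 tilt [ 0.0398 -0.0238] F [ 0.2 -0.5 -0.2] q [-0.321 -0.12   2.124 -0.011  1.092 -0.365] op 0.995
side c [-212.  -155.4] size [175.8 119.7] ang 89.62 n 233 minmax [-271.5 -243.4] [-151.7  -67.2]
side c [ -67.8 -161. ] size [119.4 126.2] ang 0.87 n 901 minmax [-128.4 -224.3] [ -7.7 -97.7]
top c [-211.8 -162.3] size [180.7 120. ] ang 89.68 n 491 minmax [-272.  -252.7] [-151.7  -72. ]
top c [ -67.7 -162.9] size [120.7 120.6] ang 0.37 n 1473 minmax [-128.2 -223.3] [  -7.2 -102.4]
```

View pics/top8.png

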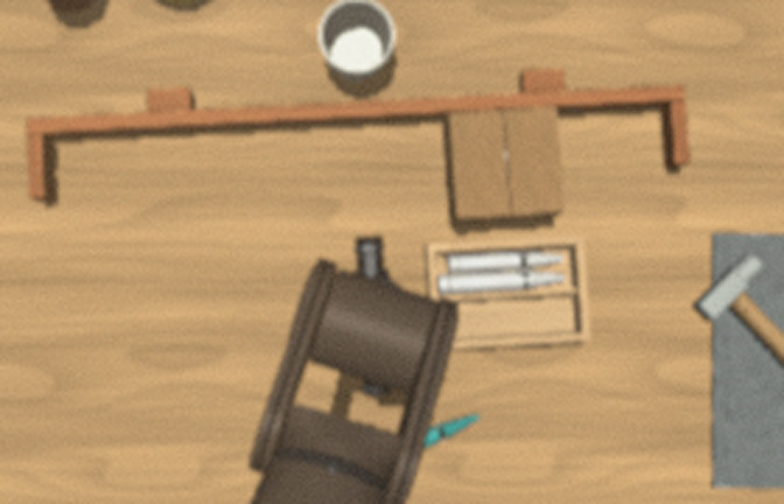

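Call:
{"fn": "send_rows", "kwargs": {
  "motion": [1.5,3,0,0,6,2,4,0,0,6,2,4,0,0,6,2,4,0,0,6,2,4,0,0,6,2,4,0,0,6,2,3,0,0,6,1,1,0,0,6,0,0,0,0,6]
}}

```text
time: 19.9
eef_pos: [0.639, -0.3216, 0.1745]
tcp_rot: [0.999, 0.028, 0.017, 0.013]
contact_force: [0.5, 1.0, 0.2]
opening: 0.704
```

```bash
python3 st.py
```

```text
t19.90 rail(mm) [ -75.  -277.7] z 174.5 phi-th 0.0068 tilt [ 0.0348 -0.0248] F [0.5 1.  0.2] q [-6.080e-01  3.960e-01  1.543e+00 -1.000e-03  1.159e+00 -6.640e-01] op 0.704
```

Call:
{"fn": "send_rows", "kwargs": {
  "motion": [0,-0.1,3,0.006,6,-0.1,-0.1,3,0,6,-0.1,-0.1,3,0,6,-0.1,-0.1,3,0,6,-0.1,0,2,0,6,0,0,0.5,0,6,0,0,0,0,6]
}}

```text
time: 20.6
eef_pos: [0.6341, -0.3123, 0.0173]
tcp_rot: [0.999, 0.028, 0.012, 0.011]
contact_force: [-0.2, -0.8, 0.2]
opening: 0.701
```

```bash
python3 st.py
```

```text
t20.60 rail(mm) [ -79.4 -268.2] z 17.3 phi-th 0.0056 tilt [ 0.024  -0.0204] F [-0.2 -0.8  0.2] q [-0.6    0.564  1.624 -0.004  0.922 -0.653] op 0.701
```

Call:
{"fn": "send_rows", "kwargs": {
  "motion": [0.3,-0.8,-0.5,0.005,6,0.3,-0.8,0,0,6,0,-0.8,0,0,6,0,-0.8,0,0,6,0,-0.8,0,0,6,0,-0.8,0,0,6]
}}

```text
time: 21.2
eef_pos: [0.6411, -0.2627, 0.0284]
tcp_rot: [0.999, 0.026, 0.016, 0.015]
contact_force: [-0.2, -2.5, -0.8]
opening: 0.704
```

```bash
python3 st.py; python3 look.py 9 >/dev/null;python3 - 9 <<'E'
from box import *
for n in('side','top'): rect(n,.07,.087,-.068,-.152,.07,.075)
E
```

```text
t21.20 rail(mm) [ -70. -219.] z 28.4 phi-th 0.0017 tilt [ 0.0332 -0.0291] F [-0.2 -2.5 -0.8] q [-0.532  0.518  1.668 -0.01   0.911 -0.577] op 0.704
side c [ -69.  -152.1] size [144.9 125.9] ang 89.79 n 964 minmax [-132.2 -224.3] [ -6.1 -79.6]
top c [ -66.9 -139.7] size [114.7 120.6] ang 89.8 n 1009 minmax [-127.1 -197.3] [ -6.6 -82.4]
```

View pics/side9.png

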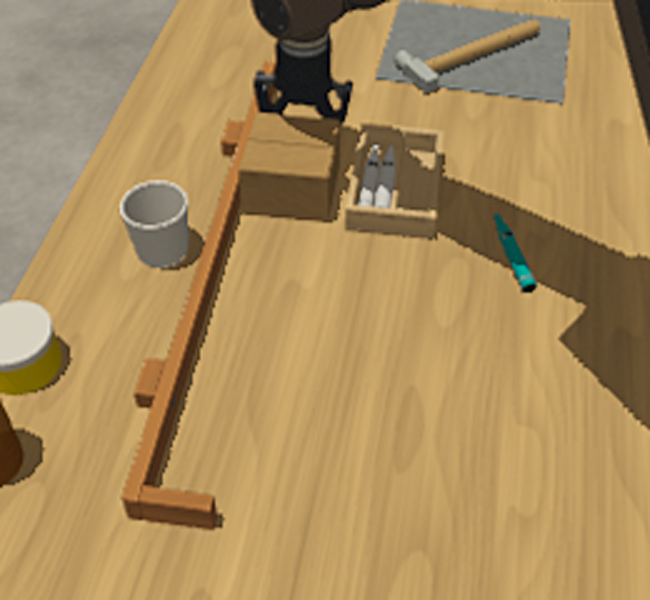

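Call:
{"fn": "send_rows", "kwargs": {
  "motion": [0,-1,-0.02,0.002,6,0,-1.1,-0.02,0,6,0,-1.1,-0.02,0,6,0,-1.1,-0.02,0,6,0,-1.1,-0.02,0,6,0,-1.1,-0.02,0,6,0,-1.1,-0.02,0,6,0,-1.1,-0.02,0,6]
}}

```text
time: 22.1
eef_pos: [0.6371, -0.171, 0.0284]
tcp_rot: [0.999, 0.024, 0.017, 0.016]
contact_force: [0.8, -3.4, 0.2]
opening: 0.703
```

```bash
python3 look.py 10;python3 - 10 <<'E'
from box import *
for n in('side','top'): rect(n,.07,.087,-.068,-.032,.07,.075)
E
```

```text
t22.10 rail(mm) [ -69.4 -127.2] z 28.4 phi-th -0.0012 tilt [ 0.0352 -0.0313] F [ 0.8 -3.4  0.2] q [-0.41   0.458  1.757 -0.019  0.882 -0.447] op 0.703
side c [-66.2 -47.4] size [121.5 119.2] ang 0.04 n 1019 minmax [-126.9 -107. ] [-5.5 12.2]
top c [-65.8 -47.3] size [114.9 120.9] ang 89.95 n 873 minmax [-126.3 -104.8] [-5.4 10.2]
```

Call:
{"fn": "send_rows", "kwargs": {
  "motion": [0,-1.1,-0.03,0,6,0,-1.1,-0.03,0,6,0,-1.1,-0.03,0,6,0,-1.1,-0.03,0,6,0,-1.1,-0.03,0,6,0,-1.1,-0.03,0,6,0,-1.1,-0.03,0,6,0,-1.1,-0.03,0,6,0,-1.1,-0.03,0,6,0,-1.1,-0.03,0,6,0,-1.1,-0.03,0,6]
}}

```text
time: 23.3
eef_pos: [0.6304, -0.0403, 0.0279]
tcp_rot: [0.999, 0.024, 0.017, 0.016]
contact_force: [-0.3, -3.8, 1.2]
opening: 0.695
```

```bash
python3 look.py 11;python3 - 11 <<'E'
from box import *
for n in('side','top'): rect(n,.07,.087,-.068,.075,.07,.08)
E
```

```text
t23.30 rail(mm) [-69.5   3.7] z 27.9 phi-th -0.0011 tilt [ 0.0347 -0.0313] F [-0.3 -3.8  1.2] q [-0.215  0.41   1.826 -0.03   0.865 -0.244] op 0.695
side c [-68.5  70.7] size [124.5 144.4] ang 0.16 n 1375 minmax [-130.6   -1.7] [ -6.3 143. ]
top c [-65.3 111.4] size [ 62.3 121.3] ang 87.59 n 540 minmax [-125.8   78. ] [ -5.9 141.1]
```

Left edge is at 142 mm and the goal is 224, so 82 mm remain.

Call:
{"fn": "send_rows", "kwargs": {
  "motion": [0,-1.1,-0.03,0,6,0,-1.1,-0.03,0,6,0,-1.1,-0.03,0,6,0,-1.1,-0.03,0,6,0,-1.1,-0.03,0,6,0,-1.1,-0.03,0,6,0,-0.8,-0.02,0,6,0,0,0,0,6]
}}

```text
time: 24.2
eef_pos: [0.6258, 0.0411, 0.0272]
tcp_rot: [0.999, 0.025, 0.016, 0.016]
contact_force: [0.5, -3.5, 0.8]
opening: 0.701
```

```bash
python3 look.py 12;python3 - 12 <<'E'
from box import *
for n in('side','top'): rect(n,.07,.087,-.068,.16,.07,.08)
E
```

```text
t24.20 rail(mm) [-70.   85.2] z 27.2 phi-th -0.0001 tilt [ 0.0335 -0.0303] F [ 0.5 -3.5  0.8] q [-0.085  0.405  1.834 -0.036  0.866 -0.112] op 0.701
side c [-70.6 152.4] size [128.4 143.5] ang 0.58 n 1587 minmax [-134.2   80.1] [ -5.9 224.2]
top c [-65.9 200.3] size [120.   40.8] ang 0.05 n 317 minmax [-126.  180.] [ -5.9 220.8]
```

View pics/side12.png

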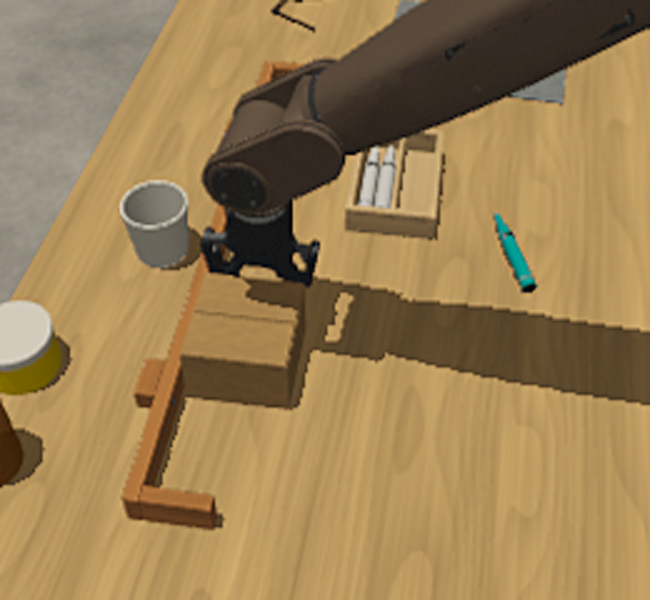

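Call:
{"fn": "send_rows", "kwargs": {
  "motion": [0,1.5,0,0,6,0,1.5,-1,0,6,-0.5,0,-4,0,6,-1.5,0,-4,0,6,-2,0,-3,-0.137,8.5,0,0,0,-0.137,8.5,0,0,0,-0.137,8.5,0,0,0,-0.137,8.5,0,0,0,-0.137,8.5,0,0,0,-0.137,8.5,0,0,0,-0.137,8.5]
}}

```text
time: 25.4
eef_pos: [0.5813, -0.0026, 0.1577]
tcp_rot: [0.869, 0.494, 0.008, 0.02]
contact_force: [-0.8, -0.3, -0.5]
opening: 0.998
```

Call:
{"fn": "send_rows", "kwargs": {
  "motion": [0,0,0,-0.137,8.5,0,0,0,-0.137,8.5,0,0,0,-0.137,8.5,0,0,0,-0.137,8.5,0,0,0,0,8.5]
}}

```text
time: 25.9
eef_pos: [0.5811, -0.01, 0.1613]
tcp_rot: [0.698, 0.716, 0.003, 0.022]
contact_force: [-0.1, -0.5, -0.1]
opening: 0.996
```

```bash
python3 look.py 13;python3 - 13 <<'E'
from box import *
for n in('side','top'): rect(n,.075,.087,-.068,.16,.07,.08)
E
```

```text
t25.90 rail(mm) [-117.2   36.4] z 161.3 phi-th 1.5459 tilt [ 0.0365 -0.0269] F [-0.1 -0.5 -0.1] q [-0.183  0.13   1.894 -0.023  1.077 -1.769] op 0.996
side c [-66.  161.9] size [121.1 123.7] ang 0.15 n 1466 minmax [-126.7  100.1] [ -5.5 223.8]
top c [-65.6 160.2] size [120.3 120.2] ang 89.99 n 1012 minmax [-125.7  100.1] [ -5.5 220.4]
```

Call:
{"fn": "send_rows", "kwargs": {
  "motion": [2.5,-1.2,0,-0.025,8.5,3,-1.2,0,0,8.5,3,-1.3,0,0,8.5,2.5,-1.2,0,0,8.5,1.2,-0.5,1,0,8.5,0,0,3,0,8.5,0.1,-0.1,3,0,8.5,0.1,-0.1,3,0,8.5,0,0,1.5,0,8.5,0,0,0,0,8.5]
}}

```text
time: 27.0
eef_pos: [0.5263, 0.1081, 0.0377]
tcp_rot: [0.699, 0.715, 0.005, 0.025]
contact_force: [-0.1, 0.4, 0.4]
opening: 0.994
```

```bash
python3 st.py
```

```text
t27.00 rail(mm) [-166.   157.1] z 37.7 phi-th 1.5425 tilt [ 0.0433 -0.0275] F [-0.1  0.4  0.4] q [ 0.027  0.217  2.058 -0.039  0.825 -1.54 ] op 0.994
```

Call:
{"fn": "send_rows", "kwargs": {
  "motion": [0.3,0,1.2,-0.03,8.5,0,0.8,0.2,0,8.5,0,0.8,0.04,0,8.5,0,0.6,0.03,0,8.5,0,0.3,0,0,8.5]
}}

```text
time: 27.5
eef_pos: [0.5565, 0.1115, 0.0252]
tcp_rot: [0.688, 0.725, 0.006, 0.027]
contact_force: [-1.0, 1.0, 0.3]
opening: 1.0
```

```bash
python3 st.py
```

```text
t27.50 rail(mm) [-135.8  159. ] z 25.2 phi-th 1.5721 tilt [ 0.0479 -0.0277] F [-1.   1.   0.3] q [ 0.032  0.294  1.99  -0.04   0.811 -1.564] op 1.0
```

Call:
{"fn": "send_rows", "kwargs": {
  "motion": [0,0.3,0.01,0,8.5,0,0.3,0.01,0,8.5,0,0.3,0.01,0,8.5]
}}

```text
time: 27.8
eef_pos: [0.5626, 0.112, 0.0253]
tcp_rot: [0.689, 0.725, 0.002, 0.023]
contact_force: [-13.7, -2.2, 11.2]
opening: 0.998
```

```bash
python3 look.py 14;python3 - 14 <<'E'
from box import *
for n in('side','top'): rect(n,.075,.087,-.065,.16,.07,.08)
E
```

```text
t27.80 rail(mm) [-129.6  159.2] z 25.3 phi-th 1.5712 tilt [ 0.0365 -0.028 ] F [-13.7  -2.2  11.2] q [ 0.032  0.311  1.968 -0.04   0.828 -1.563] op 0.998
side c [-65.8 168.6] size [131.5 136.1] ang 0.16 n 1284 minmax [-131.7  100.6] [2.000e-01 2.365e+02]
top c [-58.2 160.5] size [120.5 117.4] ang 89.74 n 1010 minmax [-117.1  100.4] [  0.6 220.6]
```

Call:
{"fn": "send_rows", "kwargs": {
  "motion": [0,-0.8,0,0,8.5,0,-1.5,0,0,8.5,0,-2,-1,0,8.5,0,-1,-4,0,8.5,0,-1,-4,0,8.5,-2,-2,-3,0,8.5,-3.5,-1.2,0,0,8.5,-4,-1.2,0,0,8.5,-4,-1,0,0,8.5,-4,-1,0,0,8.5]
}}

```text
time: 28.9
eef_pos: [0.4422, -0.0683, 0.1548]
tcp_rot: [0.684, 0.729, 0.011, 0.036]
contact_force: [1.3, -0.9, -0.6]
opening: 0.991
```

```bash
python3 st.py
```

```text
t28.90 rail(mm) [-258.9  -14.9] z 154.8 phi-th 1.5828 tilt [ 0.0672 -0.0325] F [ 1.3 -0.9 -0.6] q [-0.378 -0.197  2.226 -0.006  1.039 -2.009] op 0.991
```

Call:
{"fn": "send_rows", "kwargs": {
  "motion": [-3.5,0,0,0.01,8.5,-4,-0.5,0,0,8.5,-4,-1.5,0,0,8.5,-2,-1.5,0,0,8.5,-0.7,-1.2,0,0,8.5,0,0,0,0,8.5]
}}

```text
time: 29.5
eef_pos: [0.4027, -0.2256, 0.1616]
tcp_rot: [0.69, 0.722, 0.012, 0.047]
contact_force: [-0.4, 0.1, -0.5]
opening: 0.998
```

```bash
python3 look.py 15;python3 - 15 <<'E'
from box import *
for n in('side','top'): rect(n,.075,.087,-.065,.16,.07,.08); rect(n,.036,.049,-.212,-.16,.07,.11)
E
```

```text
t29.50 rail(mm) [-306.2 -170. ] z 161.6 phi-th 1.5647 tilt [ 0.0842 -0.0474] F [-0.4  0.1 -0.5] q [-0.743 -0.186  2.203  0.026  1.03  -2.372] op 0.998
side c [-60.2 162.2] size [120.9 123.9] ang 0.32 n 1463 minmax [-120.7  100. ] [1.000e-01 2.244e+02]
side c [-211.4 -161.6] size [119.9 185.8] ang 0.08 n 386 minmax [-271.5 -254.5] [-151.5  -68.7]
top c [-59.8 160.7] size [120.6 120.5] ang 89.92 n 1463 minmax [-120.   100.4] [  0.5 221. ]
top c [-211.7 -162.3] size [180.7 119.8] ang 89.8 n 546 minmax [-271.9 -252.6] [-151.6  -71.9]
```

View pics/side15.png

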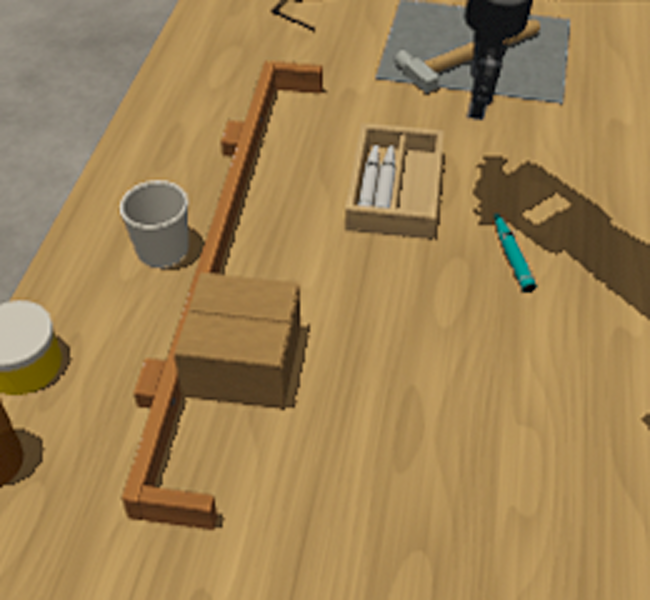

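Call:
{"fn": "send_rows", "kwargs": {
  "motion": [0.4,-0.1,3,0,8.5,0.3,-0.3,4,0,8.5,0.3,-0.3,4,0,8.5,0.2,-0.2,2.5,0,8.5,0,0,0.8,0,8.5,0,0,0,0,8.5]
}}

```text
time: 30.2
eef_pos: [0.4141, -0.2179, 0.018]
tcp_rot: [0.686, 0.726, 0.013, 0.054]
contact_force: [0.5, -0.4, 0.2]
opening: 0.995
```

```bash
python3 st.py
```

```text
t30.20 rail(mm) [-294.4 -162.9] z 18.0 phi-th 1.5747 tilt [ 0.0968 -0.0546] F [ 0.5 -0.4  0.2] q [-0.714  0.079  2.269  0.035  0.685 -2.367] op 0.995
```

Call:
{"fn": "send_rows", "kwargs": {
  "motion": [0,0.5,0.6,0.003,8.5,0,0.6,0.08,0,8.5,0,0.8,0.08,0,8.5,0,1,0.1,0,8.5,0,1,0.1,0,8.5,0,1,0.1,0,8.5]
}}

```text
time: 30.8
eef_pos: [0.4684, -0.2157, 0.015]
tcp_rot: [0.686, 0.725, 0.013, 0.055]
contact_force: [-1.0, 0.7, -2.2]
opening: 0.995
```

```bash
python3 st.py
```

```text
t30.80 rail(mm) [-240.1 -163.4] z 15.0 phi-th 1.5730 tilt [ 0.0976 -0.0567] F [-1.   0.7 -2.2] q [-0.634  0.182  2.158  0.019  0.689 -2.275] op 0.995
```

Call:
{"fn": "send_rows", "kwargs": {
  "motion": [0,1.1,0.11,0,8.5,0,1.1,0.11,0,8.5,0,1.1,0.11,0,8.5,0,1.1,0.11,0,8.5,0,1.1,0.11,0,8.5,0,1,0.1,0,8.5]
}}

```text
time: 31.4
eef_pos: [0.5398, -0.2119, 0.0149]
tcp_rot: [0.686, 0.725, 0.013, 0.055]
contact_force: [-4.7, -0.3, 0.5]
opening: 0.995
```

```bash
python3 look.py 16;python3 - 16 <<'E'
from box import *
for n in('side','top'): rect(n,.036,.049,-.1,-.16,.07,.11)
E
```

```text
t31.40 rail(mm) [-168.6 -163.2] z 14.9 phi-th 1.5738 tilt [ 0.0967 -0.0566] F [-4.7 -0.3  0.5] q [-0.55   0.305  2.003  0.003  0.721 -2.179] op 0.995
side c [-102.2 -160. ] size [129.5 189.4] ang 2.58 n 359 minmax [-169.5 -255.3] [-39.1 -65. ]
top c [ -98.1 -161.6] size [122.1 180. ] ang 0.13 n 461 minmax [-159.2 -251.6] [-37.1 -71.5]
```

View pics/side16.png

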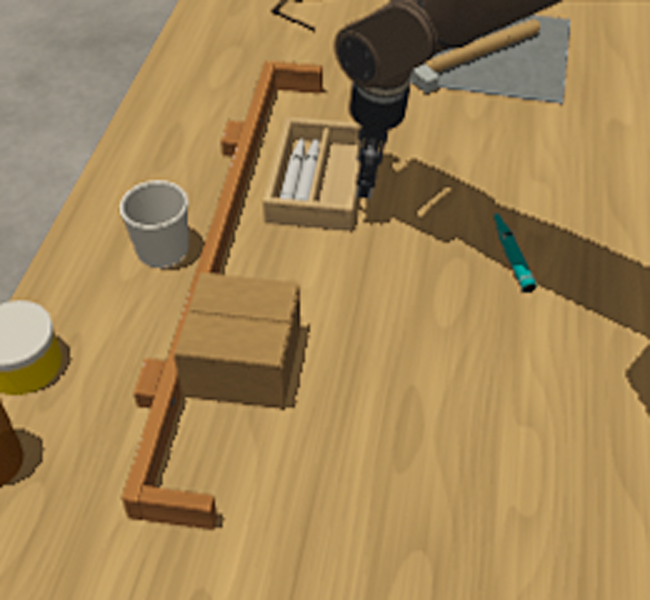

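Call:
{"fn": "send_rows", "kwargs": {
  "motion": [0,1,0.1,0,8.5,0,1,0.1,0,8.5,0,0.7,0.07,0,8.5,0,0.3,0.03,0,8.5,0,0.2,0.02,0,8.5]
}}

```text
time: 32.0
eef_pos: [0.5737, -0.2105, 0.0154]
tcp_rot: [0.686, 0.726, 0.012, 0.054]
contact_force: [-4.8, -1.1, 2.6]
opening: 0.993
```

```bash
python3 st.py
```

```text
t32.00 rail(mm) [-134.7 -163.5] z 15.4 phi-th 1.5745 tilt [ 0.0956 -0.057 ] F [-4.8 -1.1  2.6] q [-0.517  0.362  1.925 -0.003  0.743 -2.142] op 0.993
```

Call:
{"fn": "send_rows", "kwargs": {
  "motion": [0,0.2,0.02,0.003,8.5,0,0.2,0.02,0,8.5,0,0.2,0.02,0,8.5]
}}

```text
time: 32.3
eef_pos: [0.5791, -0.2101, 0.0153]
tcp_rot: [0.687, 0.725, 0.012, 0.053]
contact_force: [-10.1, 0.0, 4.6]
opening: 0.994
```

```bash
python3 st.py
```

```text
t32.30 rail(mm) [-129.2 -163.4] z 15.3 phi-th 1.5714 tilt [ 0.0934 -0.0564] F [-10.1   0.    4.6] q [-0.511  0.372  1.912 -0.005  0.749 -2.132] op 0.994
```

The force rose to 10 N, so the tray touches the rail. I back off, lift away and check.

Call:
{"fn": "send_rows", "kwargs": {
  "motion": [0,-0.6,0,0,8.5,0,-1.5,0,0,8.5,0,-2,0,0,8.5,0,-2,-2,0,8.5,0,-2,-4,0,8.5,0,-3,-4,0,8.5,-3,-2,-2,0,8.5,-4,-1,0,0,8.5,-4,0,0,0,8.5,0,0,0,0,8.5]
}}

```text
time: 33.3
eef_pos: [0.4354, -0.3265, 0.1371]
tcp_rot: [0.687, 0.723, 0.017, 0.073]
contact_force: [0.8, -0.1, 0.3]
opening: 0.994
```

```bash
python3 look.py 17;python3 - 17 <<'E'
from box import *
from fit import rail_fit
for n in('side','top'): rect(n,.075,.087,-.062,.16,.07,.08); rect(n,.036,.05,-.065,-.16,.064,.11)
for n in('side','top'):
    f=np.load(n+'17.npz'); rail_fit(cloud(n,f['d']),f['d'],n)
E
```

```text
t33.30 rail(mm) [-278.5 -272.4] z 137.1 phi-th 1.5678 tilt [ 0.1285 -0.0751] F [ 0.8 -0.1  0.3] q [-0.852  0.02   2.065  0.06   0.915 -2.508] op 0.994
side c [-60.1 161.9] size [121.  124.5] ang 0.45 n 1466 minmax [-120.4   99.6] [  0.8 224.2]
side c [ -60.9 -159.6] size [119.9 185.9] ang 0.08 n 389 minmax [-120.9 -252.6] [ -1.1 -66.6]
top c [-59.9 160.9] size [120.2 120.9] ang 0.02 n 1449 minmax [-119.9  100.4] [2.000e-01 2.213e+02]
top c [ -60.9 -161.5] size [180.5 119.6] ang 89.98 n 535 minmax [-120.7 -251.8] [ -1.1 -71.3]
side top strip slope -0.0468 centre-b 0.7061 face b 0.6971 n 834
side front face slope -0.0490 b 0.6975 n 220 std 0.0018
top top strip slope -0.0442 centre-b 0.7065 face b 0.6975 n 1010
top front face slope -0.0481 b 0.6980 n 150 std 0.0010
```

View pics/side17.png

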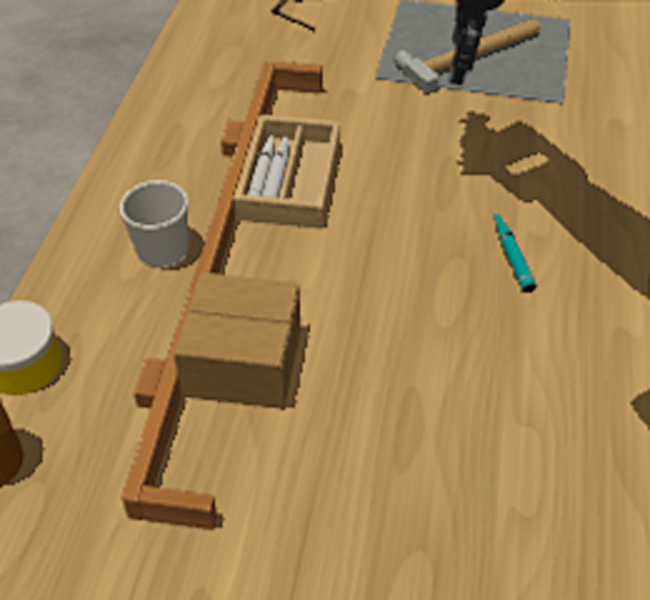

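View pics/top17.png

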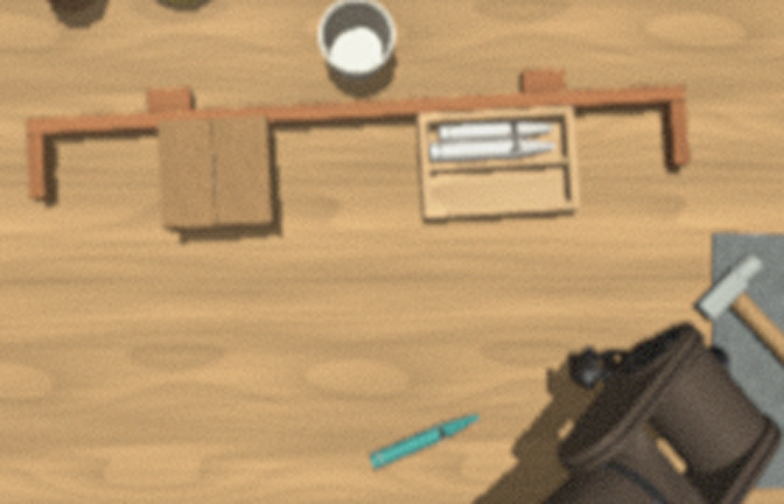

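```bash
python3 - <<'E'
from st import *
f=np.load('top17.npz');P=cloud('top',f['d']);r=torail(P)
for y in(.11,.13,.15,.17,.19,.21):
    k=(abs(r[...,0]+.06)<.045)&(abs(r[...,1]-y)<.006); print(y,np.median(P[k][:,2]).round(4))
print(workorder.sign_off())
E
```

```text
0.11 0.083
0.13 0.0833
0.15 0.0831
0.17 0.0826
0.19 0.0831
0.21 0.0831
the job is handed in; nothing more can be done
None
```

The job is done and handed in at about 33 s. The carton is shut, and the carton and tray have changed places, both square and against the rail.

- **Flaps:** I pressed both flaps flat with the shut fingers. The carton top measures a level 83 mm right across, against 84 mm expected with the flaps shut.
- **Sliding:** I pulled the tray forward, slid it right, and pushed the carton left along the rail. Then I pushed each up to the rail until the force rose to 10–14 N. They were only pushed or pulled, never gripped.
- **Final positions (rail frame, mm):** both positions are within about 3 mm of where the other stood.

| Part | Where it should be along the rail | Final position (across, along) | Angle to rail | Gap to rail |
|---|---|---|---|---|
| Carton | +163 | (−60, +161) | within 0.5° | touching |
| Tray | −162 | (−61, −161) | within 0.1° | about 1 mm |

- **Other things:** both pipes are still in the rear lane. In the last pictures the tub, hammer and turquoise look-alike look unmoved. The mug lies outside those crops and I did not re-check it, but no move went near it.
- **Odd points:**
  - The two cameras disagreed by 1–2 mm along the rail.
  - The tool slowly tilted during the work, by up to 0.15 rad at the end. I corrected for this in the moves.

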